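# Snug down a wax injector's lid crosswise

## Task

The wax injector's lid sits loose on its gasket with its four wing knobs only run down by hand. Snug the knobs clockwise in star order (one, the one opposite, then the other two), a quarter turn or so each so that all four are part-way down, then round again in the same way until each comes up firm on its stop, so that the lid goes down level and seats on the rim all round. Feel each knob up and do not force it, and leave the rubber moulds, the tin and the file around it where they are.

Things in the scene. Friction and masses are not known exactly. Their poses are not given: they have to be found in the camera images.
- injector: Wax injector, fixed on the bench, near its middle, turned up to 40 degrees: grey base 250 x 230 x 85 mm carrying an aluminium pot with a round flange 216 mm across, whose top face (the rim) is 165 mm above the bench. Origin: centre of its underside; x points away from its nozzle and panel side, z up.
- rim (a point): Centre of the pot's metal rim, on which the lid must seat, 165 mm above the bench; axes as the injector's. The gasket between is springy, about 30 N per mm of lid travel. Taking one knob 1 mm down beyond the others tips the lid by about 0.005 rad; it must stay under half a degree.
- lid: Round steel lid, 216 mm across, 14 mm thick. Origin: centre of its underside, 1.2 mm above the rim at the start, at the rim when home. Pressure gauge in the middle, 48 mm across, 36 mm high; a relief valve and an air coupling (16 mm across, up to 32 mm high) stand 58 mm from the centre, half-way between two knobs.
- wing0: Blade of wing knob 0, black; knobs 0 to 3 stand on studs 90 mm from the lid's centre, in a square, anticlockwise from above; knob 2 is opposite. Upright blade 50 mm long (x), 14 mm thick (y), its top 14 mm above the origin, its bottom 16 mm below; under it a neck 14 mm across. Origin: on the stud's axis, 28 mm above the foot's underside, where it is gripped; z up.
- wing1: Blade of wing knob 1, black; knobs 0 to 3 stand on studs 90 mm from the lid's centre, in a square, anticlockwise from above; knob 3 is opposite. Upright blade 50 mm long (x), 14 mm thick (y), its top 14 mm above the origin, its bottom 16 mm below; under it a neck 14 mm across. Origin: on the stud's axis, 28 mm above the foot's underside, where it is gripped; z up.
- wing2: Blade of wing knob 2, black; knobs 0 to 3 stand on studs 90 mm from the lid's centre, in a square, anticlockwise from above; knob 0 is opposite. Upright blade 50 mm long (x), 14 mm thick (y), its top 14 mm above the origin, its bottom 16 mm below; under it a neck 14 mm across. Origin: on the stud's axis, 28 mm above the foot's underside, where it is gripped; z up.
- wing3: Blade of wing knob 3, black; knobs 0 to 3 stand on studs 90 mm from the lid's centre, in a square, anticlockwise from above; knob 1 is opposite. Upright blade 50 mm long (x), 14 mm thick (y), its top 14 mm above the origin, its bottom 16 mm below; under it a neck 14 mm across. Origin: on the stud's axis, 28 mm above the foot's underside, where it is gripped; z up.
- foot0: Foot of knob 0: a disc 32 mm across, 5 mm high, on which the blade sits; same origin and axes as the blade when that is not under load. Right-hand thread, all four alike: clockwise from above it goes down 0.95 mm per rad (6 mm a turn), so the hand should follow it down. It stays where it is left.
- foot1: Foot of knob 1, as foot0. All four alike: at the start the foot is 0.1 to 1 mm clear of the lid, different for each and not given. It turns at about 0.04 N m while clear and up to about 0.15 N m as the gasket gives; home is the stud's hard shoulder, 2.1 to 3 rad from the start.
- foot2: Foot of knob 2, as foot0. All four alike: on the shoulder the foot stops dead and the blade winds up on it by 0.25 rad per N m (4 N m per rad). Firm is 0.25 to 0.5 N m held against the stop; over 0.2 rad of wind-up (0.8 N m) the knob is being forced.
- foot3: Foot of knob 3, as foot0.
- mould_a: Bystander, to be left alone: black rubber mould, a 75 x 50 x 28 mm block in two halves, on the bench. Origin: centre of its underside.
- mould_b: Bystander, to be left alone: grey rubber mould, a 60 x 45 x 24 mm block in two halves, on the bench. Origin: centre of its underside.
- wax_tin: Bystander, to be left alone: round aluminium tin, 76 mm across, 50 mm high, on the bench. Origin: centre of its underside.
- bench_file: Bystander, to be left alone: flat file with a wooden handle, lying, 240 mm long along x, 28 mm thick, on the bench. Origin: centre of its underside.

How it is judged:
By the outcome, as a careful person would: the job done as asked, in the order asked, and still so for the second after the job is handed in, with the robot touching nothing.
It also fails if it takes over 72 s, if anything falls off the work surface, if the arm or the gripper's body presses on something with over 40 N, if the wrist force passes 120 N, or if a joint passes its speed limit or range.

## Robot

A 6-joint arm with a two-finger parallel gripper is mounted at the origin on the work surface. World frame = base frame: x ahead of the robot, y to its left, z up, the work surface at z = 0. Lengths are in m, angles in degrees, forces in N, time in s.
With the tool pointing down it reaches from about 0.4 to 0.825 m from the base axis. Payload 7 kg.
Tool frame: the origin (TCP) lies at the very end of the fingers, on their centre line; the grasp point (between the pads) lies 19 mm behind it; x points along the fingers, z is the direction in which the jaws open and shut, and the axes are right-handed (so a half turn about x gives the same grasp; the last joint's range is limited). The gripper opens to 88 mm and grips with 3 to 60 N. Pads are 19 mm wide; open, the fingers measure 130 mm over their backs; the gripper's body (78 mm by 193 mm) begins 47 mm behind the grasp point.
Start: joints at [92.252, 20.546, 0.682, 0, -70.136, -16.507], TCP at [0.166, 0.654, 0.227] pointing down, gripper open.
Joint ranges: [-176.03, 176.03], [-82.01, 121.73], [-58.28, 71.71], [-173.87, 95.51], [-174.79, -0.11], [-173.66, 173.66]. Speed limits (degrees/s): [136.94, 136.94, 172.46, 180, 180, 180].

## Interface

Orientations are given as [roll, pitch, yaw] about the fixed x, y, z axes, in that order (R = Rz(yaw) Ry(pitch) Rx(roll)).
In Python, from plant import * gives the robot as it stands.
- The arm moves only by the tool arm_command, never from a script. Its argument "commands" is one flat list of numbers, 5 for each row, row after row: the shift along the tool's x, y, z in mm, then the turn about the tool's x in degrees, then the opening in per cent of the stroke, from 0 (shut) to 100 (fully open). A call has 1 to 5 rows; each row shifts and turns the pose as measured when the row begins, along the tool's axes as they then stand; what a row does not reach is not made up. A row lasts 1/8 s, in which the tool goes at most 62.5 mm and 10.7 degrees, less where a joint would pass 70% of its speed; a pose out of reach is approached as far as the arm can. A call is refused whole if a number of a shift passes 62.5 or a number of a turn 10.7, either way. A call with a gripper value outside its range is refused whole. The fingers move at their own pace and stop on an object; the grip force is fixed at half the most. Time passes only in rows, so rows that do not move let the fingers close. It gives the time, the measured TCP pose, the force and the opening at its end, in the units of the state.
- get_obs(): the state, without advancing time (a new reading comes with each control period).
- snapshot(name): name is "scene" or "top"; returns a dict with "frame" (420x560x3 uint8, blue, green, red), "fov_y" (degrees; the focal length in pixels is half the picture's height over the tangent of half this angle, whatever the lens; pixels are square), "cx", "cy" (the principal point, pixels), "world_to_cam" (4x4, takes a point from world to camera coordinates). Camera axes: x right, y up, looking along -z (the intrinsics and any distortion apply to the point x, -y, -z); pixel columns grow to the right and rows downward; lengths in m; the calibration is good to about 2 mm. A picture is of the moment at which its call begins. There is no depth.
- close_job(): hands the job in, once; it reports no verdict.
The state is a dict: "clock": time; "joint_pos": joint angles; "qvel": joint speeds; "tau": joint torques, N m; "tool_pos": TCP position; "orientation": TCP orientation; "force": force on the tool from outside, world axes, zero at the start; "moment": the same for the moment, N m; "opening": finger opening in m.
Only numpy, scipy, OpenCV 4.12 (cv2) and the standard library are available. Lean on these libraries where they do the work, as an engineer would, in place of code of your own. Each camera call takes 0.05 s, during which the arm holds its last target. There are 200 camera calls.

## Working session

There is one attempt and no reset: what is moved stays moved. The work goes in short steps, Python scripts to look and compute and a tool call to move; the robot and the scene stay as the last step left them, time stands still between calls to the robot, and variables do not carry over. Pictures are saved under pics/ and viewed, about 8 in all and at most 12, crops included, and the job is handed in when it is done.

Besides the shell and the picture viewer there is one more tool, called after "Call:" by a JSON object that holds its "op" and its "data". arm_command: Moves the arm, as the interface text tells. Its arguments: {"type":"object","properties":{"commands":{"type":"array"}},"required":["commands"]}

```bash
mkdir -p pics; ls; python3 - <<'E'
from plant import *
import cv2
for n in ("scene","top"):
    s=snapshot(n); cv2.imwrite(f"pics/{n}0.png",s["frame"]); print(n,s["fov_y"],s["cx"],s["cy"],s["world_to_cam"].tolist() if hasattr(s["world_to_cam"],'tolist') else s["world_to_cam"],[k for k in s])
print(get_obs())
E
```

```text
pics
scene 50.95230130433242 278.0040885502125 207.62566552283675 [[-0.6139365447077999, 0.7892404624056117, -0.013468911389697233, 0.3741088215264937], [-0.550992414098406, -0.4162642743070518, 0.72327824074946, 0.22306060220196047], [0.5652338265516831, 0.4514682119899465, 0.6904253579383816, -1.606553174405862], [0.0, 0.0, 0.0, 1.0]] ['frame', 'fov_y', 'cx', 'cy', 'world_to_cam']
top 50.82106011216502 278.1243426729789 212.37863685659138 [[-0.025673821468531987, -0.9996564801879564, -0.005270342439348086, 0.00282892724678027], [0.9991370270875134, -0.02583196019480066, 0.03252554281207415, -0.5602291823652417], [-0.03265051291982694, -0.004430739297259118, 0.9994570088579856, -1.2032218644244281], [0.0, 0.0, 0.0, 1.0]] ['frame', 'fov_y', 'cx', 'cy', 'world_to_cam']
{'clock': 0.1, 'joint_pos': array([ 9.22508083e+01,  2.05872024e+01,  6.38146616e-01, -1.69836658e-02,
       -7.01361471e+01, -1.65068652e+01]), 'qvel': array([-0.02687352, -0.13061092,  0.09591868,  0.02209698,  0.09422772,
        0.05618307]), 'tau': array([-7.21277502e-04, -5.84165990e+01,  2.93749666e+01,  7.01529086e+00,
        1.01808840e-02, -4.46981801e-05]), 'tool_pos': array([0.16614658, 0.65377252, 0.22571354]), 'orientation': array([  5.89442008,  89.91331359, -98.36741949]), 'force': array([0.68259446, 0.25256965, 0.96984065]), 'moment': array([0.00548972, 0.00487347, 0.02444087]), 'opening': 0.08778272078374173}
```

View pics/top0.png

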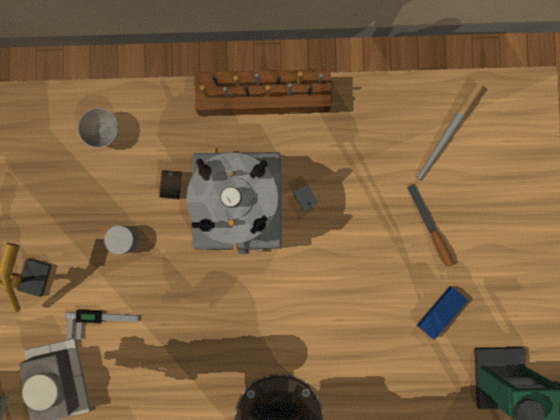

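View pics/scene0.png

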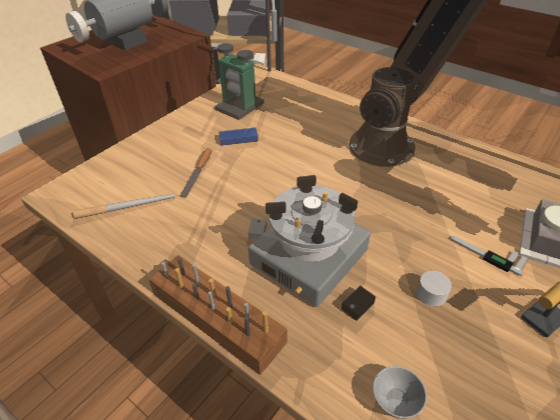

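The top view shows the injector at about (235,200), its knobs at about (204,168), (259,169), (259,225) and (206,225). The scene view agrees. Next I'll take a close crop for the blade angles.

```bash
cat > h.py <<'E'
from plant import *
import numpy as np, cv2
def ray(s,u,v,z):
    f=s["frame"].shape[0]/2/np.tan(np.radians(s["fov_y"]/2)); W=np.array(s["world_to_cam"]);R,t=W[:3,:3],W[:3,3]
    d=R.T@np.array([(u-s["cx"])/f,-(v-s["cy"])/f,-1]); c=-R.T@t
    return c+d*(z-c[2])/d[2]
def proj(s,P):
    f=s["frame"].shape[0]/2/np.tan(np.radians(s["fov_y"]/2)); W=np.array(s["world_to_cam"])
    p=W[:3,:3]@np.array(P)+W[:3,3]; return s["cx"]+f*p[0]/-p[2], s["cy"]-f*p[1]/-p[2]
def crop(s,x0,y0,w,h,k,name):
    cv2.imwrite(name,cv2.resize(s["frame"][y0:y0+h,x0:x0+w],None,fx=k,fy=k,interpolation=cv2.INTER_CUBIC))
E
python3 - <<'E'
from h import *
s=snapshot("top"); crop(s,180,140,110,115,5,"pics/top1.png")
s2=snapshot("scene"); crop(s2,240,160,140,140,4,"pics/sc1.png")
np.save("s.npy",[s,s2],allow_pickle=True)
E
```

```text
(no output)
```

View pics/top1.png

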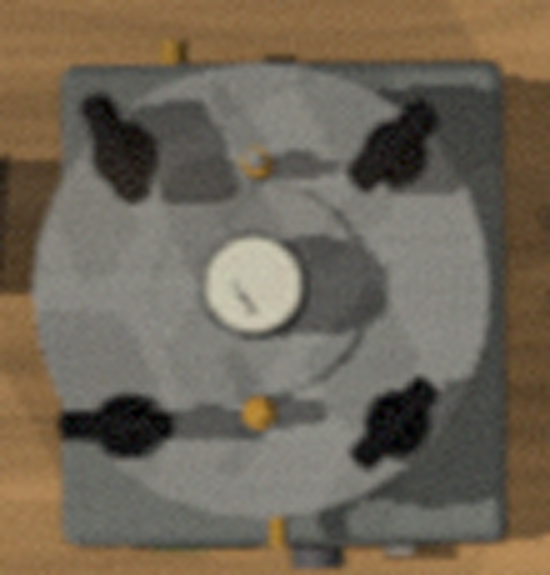

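View pics/sc1.png

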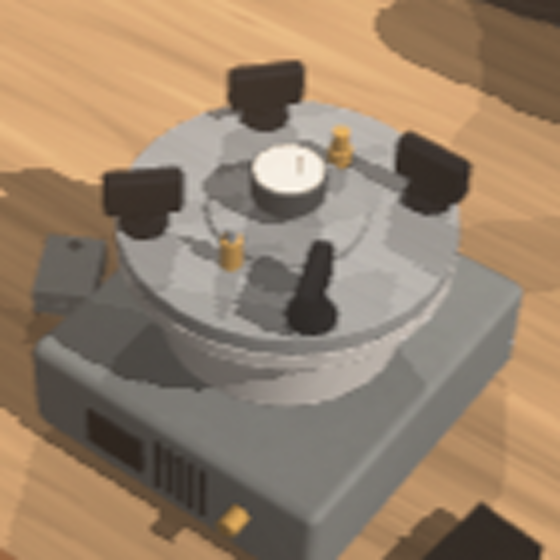

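Dark blades are clear in both views: crop 1 has blade ends at TL (90,97)-(138,200), TR (430,105)-(360,185), BL (62,425)-(170,425) and BR (430,385)-(362,462). I'll refine this with a silhouette fit.

```bash
cat > fit.py <<'E'
from h import *
from scipy.optimize import minimize
from scipy.ndimage import gaussian_filter
K=4
def model(s,x,y,a,box,z=0.2087):
    x0,y0,w,h=box; m=np.zeros((h*K,w*K),np.uint8); c,sn=np.cos(a),np.sin(a)
    def hull(P):
        q=np.array([proj(s,p) for p in P])-[x0,y0]; q=(q+.5)*K
        cv2.fillConvexPoly(m,cv2.convexHull(np.round(q*16).astype(np.int32)),1,shift=4)
    hull([[x+u*c-v*sn,y+u*sn+v*c,z+k] for u in(-.025,.025) for v in(-.007,.007) for k in(-.016,.014)])
    t=np.linspace(0,2*np.pi,24)
    hull([[x+.016*np.cos(q),y+.016*np.sin(q),z+k] for q in t for k in(-.028,-.023)])
    hull([[x+.007*np.cos(q),y+.007*np.sin(q),z+k] for q in t for k in(-.023,-.016)])
    return cv2.resize(m.astype(np.float32),(w,h),interpolation=cv2.INTER_AREA)
def fit(s,x,y,r=22,thr=None):
    u,v=proj(s,[x,y,.2]); box=(int(u)-r,int(v)-r,2*r,2*r)
    g=s["frame"][box[1]:box[1]+2*r,box[0]:box[0]+2*r].max(2).astype(float)
    d=np.clip((75-g)/45,0,1)
    best=None
    f=lambda p:((gaussian_filter(model(s,p[0],p[1],p[2],box),.7)-d)**2).sum()
    for a0 in np.radians(np.arange(0,180,20)):
        o=minimize(f,[x,y,a0],method="Nelder-Mead",options=dict(initial_simplex=np.array([[x,y,a0],[x+.008,y,a0],[x,y+.008,a0],[x,y,a0+.3]]),xatol=1e-4,fatol=1e-3))
        if best is None or o.fun<best.fun: best=o
    return best.x,best.fun,d.sum()
E
python3 - <<'E'
from fit import *
S=np.load("s.npy",allow_pickle=True)
pts=[(204,168),(259,169),(259,225),(206,225)]
C={}
for i,(u,v) in enumerate(pts):
    p=ray(S[0],u,v,.2)
    for j in (0,1):
        r=fit(S[j],p[0],p[1],22 if j==0 else 18); C[i,j]=r[0]
        print(i,j,np.round(r[0][:2]*1000,1),round(np.degrees(r[0][2])%180,1),round(r[1],1),round(r[2],1))
for j in(0,1):
    P=np.array([C[i,j][:2] for i in range(4)]);c=P.mean(0);e=(P-c)@[1,1j]
    print(c*1000,np.abs(e)*1000,np.degrees(np.angle(e)))
print(ray(S[0],230.6,197,.216))
from scipy.spatial.transform import Rotation as Ro
print(Ro.from_euler('xyz',get_obs()["orientation"],degrees=True).as_matrix().round(3))
E
```

```text
0 0 [658.7 157.9] 24.9 31.5 161.4
0 1 [656.4 157.5] 30.6 71.7 84.5
1 0 [656.   30.3] 135.4 27.5 225.7
1 1 [652.   27.1] 38.6 97.6 81.4
2 0 [527.6  33.1] 136.6 26.1 208.5
2 1 [521.8  28.1] 34.3 95.6 51.7
3 0 [530.2 160.2] 88.5 19.6 172.8
3 1 [524.  158.2] 26.3 82.6 109.6
[593.1171619   95.37356092] [90.656433   90.48932749 90.43185851 90.36339603] [  43.62826912  -45.97950906 -136.45267314  134.1634931 ]
[588.54269187  92.71730775] [93.7644913  91.28322994 92.88799865 91.95283502] [  43.67968086  -45.92575435 -135.91357266  134.6190121 ]
[0.59119817 0.09481318 0.216     ]
[[-0.     0.969 -0.246]
 [-0.001 -0.246 -0.969]
 [-1.     0.     0.001]]
```

```bash
python3 - <<'E'
from fit import *
import fit as F
S=np.load("s.npy",allow_pickle=True)
P0=np.array([[658.7,157.9,24.9],[656,30.3,135.4],[527.6,33.1,136.6],[530.2,160.2,88.5]])
s=S[1]; C=[]
print(np.percentile(s["frame"][160:300,240:380].max(2),[0.5,2,5,10]))
for p in P0:
    x,y,a=p[0]/1e3,p[1]/1e3,np.radians(p[2])
    u,v=proj(s,[x,y,.2]);r=20;box=(int(u)-r,int(v)-r,2*r,2*r)
    g=s["frame"][box[1]:box[1]+2*r,box[0]:box[0]+2*r].max(2).astype(float); d=np.clip((85-g)/35,0,1)
    f=lambda q:((gaussian_filter(model(s,*q,box),.7)-d)**2).sum()
    o=minimize(f,[x,y,a],method="Nelder-Mead",options=dict(initial_simplex=np.array([[x,y,a],[x+.006,y,a],[x,y+.006,a],[x,y,a+.15]]),xatol=1e-4,fatol=1e-3))
    C.append(o.x[:2]*1e3);print(o.x[:2].round(4)*1e3,np.degrees(o.x[2]).round(1),o.fun.round(1),f([x,y,a]).round(1),d.sum().round(1),g.min())
C=np.array(C);c=C.mean(0);e=(C-c)@[1,1j];print(c,abs(e))
E
```

```text
[48. 52. 61. 77.]
[656.6 157.2] 27.7 30.1 32.9 163.3 46.0
[655.9  30.9] 130.9 75.4 79.3 181.2 55.0
[526.8  32. ] 178.1 75.2 96.4 131.4 60.0
[530.4 159.3] 66.6 44.0 65.6 213.0 50.0
[592.39884442  94.8597774 ] [89.50740965 90.07386764 90.8963857  89.43942341]
```

Call:
{"op": "arm_command", "data": {"commands": [-2,42,42.7,0,50,-2,42,42.7,0,50,-2,42,42.7,0,50,-2,42,42.7,0,50,-2,42,42.7,0,50]}}

```text
clock: 0.82
tool_pos: [0.319, 0.3904, 0.234]
orientation: [13.4, 89.7, -90.5]
force: [1.4, 0.3, -0.0]
opening: 0.046
```

```bash
cat > go.py <<'E'
from h import *
import sys
from scipy.spatial.transform import Rotation as Ro
KN=dict(A=(657.7,157.4),B=(655.0,30.1),C=(527.7,32.8),D=(530.4,160.1))
def go(x,y,z,jaw):
    o=get_obs();R=Ro.from_euler('xyz',o["orientation"],degrees=True).as_matrix()
    d=R.T@(np.array([x,y,z])-o["tool_pos"]*1e3); cur=np.degrees(np.arctan2(R[1,2],R[0,2]))
    print("t",round(o["clock"],2),"tcp",(o["tool_pos"]*1e3).round(1),"jaw",cur.round(1),"j6",o["joint_pos"][5].round(1),"tilt",R[:2,0].round(4),"open",round(o["opening"]*1e3,1))
    print("F",o["force"].round(2),"M",o["moment"].round(3),"SHIFT",d.round(1),"TURN",round((cur-jaw+180)%360-180,1))
if __name__=="__main__":
    k,z,jaw=sys.argv[1],float(sys.argv[2]),float(sys.argv[3]); go(*KN[k],z,jaw)
E
python3 go.py C 235 -133.4
```

```text
t 0.82 tcp [319.  390.4 234. ] jaw -104.0 j6 2.8 tilt [-0.     -0.0045] open 46.0
F [ 1.39  0.27 -0.04] M [ 0.097 -0.166  0.003] SHIFT [  0.6 288.8 296.7] TURN 29.4
```

Call:
{"op": "arm_command", "data": {"commands": [0,41.3,42.4,0,50,0,41.3,42.4,0,50,0,41.3,42.4,0,50,0,41.3,42.4,0,50,0,41.3,42.4,0,50]}}

```text
clock: 1.45
tool_pos: [0.4715, 0.1261, 0.2366]
orientation: [76.7, 89.8, -27.1]
force: [2.0, 0.6, -0.1]
opening: 0.0441
```

Call:
{"op": "arm_command", "data": {"commands": [0,41.3,42.4,0,50,0,30,30,0,50,0,0,0,10,50,0,0,0,10,50,0,0,0,9,50]}}

```text
clock: 2.08
tool_pos: [0.5257, 0.0305, 0.2362]
orientation: [88.3, 89.9, -45.8]
force: [-0.2, 0.1, 0.2]
opening: 0.0442
```

```bash
python3 go.py C 235 -133.4; python3 -c "
from plant import *;print(get_obs()['joint_pos'])"
```

```text
t 2.08 tcp [525.7  30.5 236.2] jaw -134.0 j6 21.1 tilt [ 0.0017 -0.0018] open 44.2
F [-0.21  0.12  0.24] M [ 0.062  0.047 -0.035] SHIFT [ 1.2 -0.1 -3. ] TURN -0.6
[ 24.7878412    6.07994099 -17.20178973   0.14628304 -66.6708721
  21.13075132]
```

Call:
{"op": "arm_command", "data": {"commands": [1,0,-3,-0.6,50,20,0,0,0,50,20,0,0,0,50,5,0,0,0,50,0,0,0,0,50]}}

```text
clock: 2.7
tool_pos: [0.5286, 0.0333, 0.1896]
orientation: [105.0, 89.8, -27.5]
force: [-0.2, 0.1, -0.2]
opening: 0.0441
```

```bash
python3 go.py C 190 -133.4;python3 - <<'E'
from h import *
s=snapshot("scene"); crop(s,220,100,180,170,4,"pics/sc2.png")
E
```

```text
t 2.7 tcp [528.6  33.3 189.6] jaw -132.4 j6 22.5 tilt [ 0.0028 -0.0015] open 44.1
F [-0.25  0.14 -0.24] M [ 0.014 -0.017  0.023] SHIFT [-0.4 -0.3  1. ] TURN 1.0
```

View pics/sc2.png

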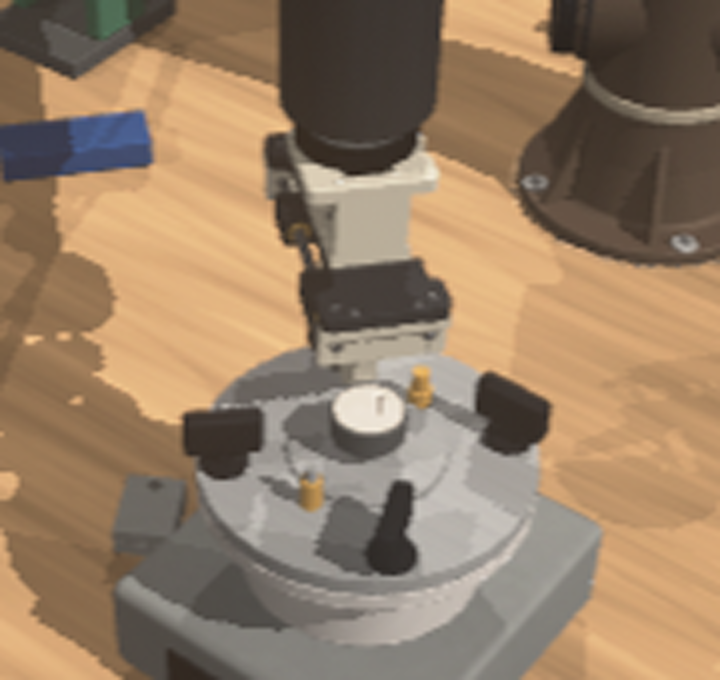

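The gripper sits squarely on the near knob (crop around (370,340)), between its neighbours and clear of the gauge. I'll close it here.

Call:
{"op": "arm_command", "data": {"commands": [0,0,0.7,0,0,0,0,0,0,0,0,0,0,0,0,0,0,0,0,0]}}

```text
clock: 3.25
tool_pos: [0.5277, 0.0318, 0.1915]
orientation: [92.1, 89.8, -40.2]
force: [-4.5, -5.0, 0.9]
opening: 0.0136
```

```bash
python3 go.py C 190 -133.4
```

```text
t 3.25 tcp [527.7  31.8 191.5] jaw -132.4 j6 22.6 tilt [ 0.0032 -0.0027] open 13.6
F [-4.52 -5.04  0.86] M [-1.887  1.338  0.002] SHIFT [ 1.5 -0.7 -0.7] TURN 1.0
```

Call:
{"op": "arm_command", "data": {"commands": [0,0,0.6,0,0,0.15,0,0,9,0,0.15,0,0,9,0,0.15,0,0,9,0,0.15,0,0,9,0]}}

```text
clock: 3.88
tool_pos: [0.5279, 0.0318, 0.1909]
orientation: [151.5, 89.7, -17.9]
force: [0.2, -1.2, -0.2]
opening: 0.0138
```

```bash
python3 go.py C 190 -223.4
```

```text
t 3.88 tcp [527.9  31.8 190.9] jaw -169.4 j6 -14.4 tilt [ 0.0046 -0.0015] open 13.8
F [ 0.16 -1.18 -0.17] M [-0.178 -0.028  0.048] SHIFT [ 0.9 -1.   0. ] TURN 54.0
```

Call:
{"op": "arm_command", "data": {"commands": [0.15,0,0,10,0,0.15,0,0,10,0,0.15,0,0,10,0,0.15,0,0,10,0,0.15,0,0,10,0]}}

```text
clock: 4.5
tool_pos: [0.5282, 0.0318, 0.1901]
orientation: [-160.2, 89.7, -21.3]
force: [1.3, -1.2, 0.1]
opening: 0.0137
```

```bash
python3 go.py C 190 -223.4
```

```text
t 4.5 tcp [528.2  31.8 190.1] jaw 139.0 j6 -66.0 tilt [ 0.0049 -0.0019] open 13.7
F [ 1.3  -1.15  0.1 ] M [-0.217 -0.112  0.077] SHIFT [ 0.1 -0.5  1. ] TURN 2.4
```

Call:
{"op": "arm_command", "data": {"commands": [0,0,0,0,50,0,0,0,0,50,-23,0,0,0,50,-23,0,0,0,50,0,-40,-4,0,50]}}

```text
clock: 5.12
tool_pos: [0.5566, 0.0594, 0.2385]
orientation: [-149.0, 89.6, -9.3]
force: [0.8, 0.1, -0.4]
opening: 0.0437
```

Call:
{"op": "arm_command", "data": {"commands": [0,-45,-4,0,50,0,-45,-4,0,50,0,-45,-4,0,50,0,0,0,-10.6,50,0,0,0,-10.6,50]}}

```text
clock: 5.75
tool_pos: [0.6574, 0.1604, 0.2386]
orientation: [-164.5, 89.6, -2.4]
force: [0.5, 0.3, -0.8]
opening: 0.0438
```

Call:
{"op": "arm_command", "data": {"commands": [0,0,0,-10.6,50,0,0,0,-10.6,50,0,0,0,-10.6,50,0,0,0,-10.6,50,0,0,0,-10.6,50]}}

```text
clock: 6.38
tool_pos: [0.6575, 0.1612, 0.2373]
orientation: [137.6, 89.7, -6.5]
force: [0.4, -0.8, -0.3]
opening: 0.0442
```

Call:
{"op": "arm_command", "data": {"commands": [0,0,0,-10.6,50,0,0,0,-10.6,50,0,0,0,-10.6,50,0,0,0,-10.6,50,0,0,0,-10.6,50]}}

```text
clock: 7.0
tool_pos: [0.6577, 0.1617, 0.2367]
orientation: [85.2, 89.7, -5.3]
force: [-0.7, 0.0, -0.0]
opening: 0.044
```

```bash
python3 go.py A 236 -65
```

```text
t 7.0 tcp [657.7 161.7 236.7] jaw -90.4 j6 59.1 tilt [ 0.0052 -0.0005] open 44.0
F [-0.71  0.04 -0.02] M [-0.026 -0.004 -0.042] SHIFT [0.7 0.  4.3] TURN -25.4
```

Call:
{"op": "arm_command", "data": {"commands": [0,0,4.3,-10.6,50,0,0,0,-10.6,50,0,0,0,-4.5,50,20,0,0,0,50,20,0,0,0,50]}}

```text
clock: 7.62
tool_pos: [0.659, 0.1582, 0.1974]
orientation: [72.6, 89.5, 9.1]
force: [-0.2, -0.7, -0.5]
opening: 0.044
```

```bash
python3 go.py A 190 -65
```

```text
t 7.62 tcp [659.  158.2 197.4] jaw -63.5 j6 86.3 tilt [0.0084 0.0013] open 44.0
F [-0.21 -0.68 -0.51] M [-0.114 -0.013  0.031] SHIFT [ 7.4 -1.6  0.1] TURN 1.5
```

Call:
{"op": "arm_command", "data": {"commands": [7,-1.6,0,1.5,50,0,0,0,0,0,0,0,0,0,0,0,0,0,0,0,0,0,0,0,0]}}

```text
clock: 8.25
tool_pos: [0.6582, 0.157, 0.1906]
orientation: [67.5, 89.5, 2.7]
force: [3.3, -2.7, -1.7]
opening: 0.0139
```

```bash
python3 go.py A 190 -65
```

```text
t 8.25 tcp [658.2 157.  190.6] jaw -64.9 j6 85.0 tilt [0.0089 0.0004] open 13.9
F [ 3.34 -2.68 -1.75] M [-1.04  -1.164  0.067] SHIFT [ 0.6 -0.3 -0.6] TURN 0.1
```

Call:
{"op": "arm_command", "data": {"commands": [0,0,0.3,0,0,0.15,0,0,9,0,0.15,0,0,9,0,0.15,0,0,9,0,0.15,0,0,9,0]}}

```text
clock: 8.88
tool_pos: [0.6582, 0.1564, 0.1901]
orientation: [104.3, 89.5, 2.4]
force: [1.4, 0.4, -1.7]
opening: 0.0139
```

Call:
{"op": "arm_command", "data": {"commands": [0.15,0,0,10,0,0.15,0,0,10,0,0.15,0,0,10,0,0.15,0,0,10,0,0.15,0,0,10,0]}}

```text
clock: 9.5
tool_pos: [0.6578, 0.1559, 0.1894]
orientation: [148.3, 89.6, -5.2]
force: [0.4, -0.7, -2.1]
opening: 0.0135
```

```bash
python3 go.py B 190 -134.6
```

```text
t 9.5 tcp [657.8 155.9 189.4] jaw -153.5 j6 -3.6 tilt [ 0.0074 -0.0007] open 13.5
F [ 0.42 -0.75 -2.05] M [-0.297 -0.192  0.125] SHIFT [ -0.6 111.3  58.6] TURN -18.9
```

Call:
{"op": "arm_command", "data": {"commands": [0,0,0,0,50,0,0,0,0,50,-23,0,0,0,50,-23,0,0,0,50,0,37.5,19.7,0,50]}}

```text
clock: 10.12
tool_pos: [0.6571, 0.1155, 0.2371]
orientation: [150.3, 89.6, -2.2]
force: [0.7, -0.7, 0.2]
opening: 0.0442
```

Call:
{"op": "arm_command", "data": {"commands": [0,37.5,19.7,0,50,0,37.5,19.7,0,50,0,0,0,-9.5,50,0,0,0,-9.5,50,0,0,0,0,50]}}

```text
clock: 10.75
tool_pos: [0.657, 0.0259, 0.2392]
orientation: [135.8, 89.4, 3.6]
force: [0.2, 0.0, -1.0]
opening: 0.0437
```

```bash
sed -i 's/B=(655.0,30.1)/B=(655.2,29.0)/;s/D=(530.4,160.1)/D=(530.6,159.0)/;s/A=(657.7,157.4)/A=(657.9,156.3)/;s/C=(527.7,32.8)/C=(528.0,31.7)/' go.py; python3 go.py B 190 -134.6
```

```text
t 10.75 tcp [657.   25.9 239.2] jaw -132.2 j6 28.4 tilt [0.0104 0.0007] open 43.7
F [ 0.22  0.01 -1.02] M [ 0.06  -0.003  0.016] SHIFT [49.2 -3.8 -0.7] TURN 2.4
```

Call:
{"op": "arm_command", "data": {"commands": [1,-3.8,-0.7,2.4,50,21,0,0,0,50,21,0,0,0,50,6,0,0,0,50,0,0,0,0,50]}}

```text
clock: 11.38
tool_pos: [0.6558, 0.0303, 0.1906]
orientation: [141.1, 89.3, 5.8]
force: [-0.0, -0.2, 0.1]
opening: 0.0439
```

```bash
python3 go.py B 190 -134.6
```

```text
t 11.38 tcp [655.8  30.3 190.6] jaw -135.2 j6 25.0 tilt [0.0129 0.0013] open 43.9
F [-0.03 -0.18  0.08] M [0.023 0.046 0.029] SHIFT [0.6 0.5 1.4] TURN -0.6
```

Call:
{"op": "arm_command", "data": {"commands": [0.3,0.5,1.4,0,50,0,0,0,0,0,0,0,0,0,0,0,0,0,0,0,0,0,0,0,0]}}

```text
clock: 12.0
tool_pos: [0.656, 0.0288, 0.1928]
orientation: [140.7, 89.1, 5.4]
force: [-1.4, -2.0, -1.1]
opening: 0.0142
```

```bash
python3 go.py B 190 -134.6
```

```text
t 12.0 tcp [656.   28.8 192.8] jaw -135.3 j6 25.0 tilt [0.0157 0.0015] open 14.2
F [-1.44 -2.04 -1.08] M [-0.531  0.491 -0.022] SHIFT [ 2.8 -0.7  0.4] TURN -0.7
```

Call:
{"op": "arm_command", "data": {"commands": [0.15,0,0,9,0,0.15,0,0,9,0,0.15,0,0,9,0,0.15,0,0,9,0,0.15,0,0,10,0]}}

```text
clock: 12.62
tool_pos: [0.6553, 0.0285, 0.192]
orientation: [-174.7, 89.2, 2.7]
force: [0.1, 0.5, -0.2]
opening: 0.0138
```

Call:
{"op": "arm_command", "data": {"commands": [0.15,0,0,10,0,0.15,0,0,10,0,0.15,0,0,10,0,0.15,0,0,10,0,0.15,0,0,1,0]}}

```text
clock: 13.25
tool_pos: [0.6548, 0.0288, 0.1913]
orientation: [-133.7, 89.3, 1.4]
force: [-0.4, 0.2, 2.2]
opening: 0.0137
```

```bash
python3 go.py D 190 -1.5
```

```text
t 13.25 tcp [654.8  28.8 191.3] jaw 135.1 j6 -64.7 tilt [0.0127 0.0003] open 13.7
F [-0.38  0.18  2.21] M [ 0.002  0.29  -0.036] SHIFT [ -0.3  -4.5 179.9] TURN 136.6
```

Call:
{"op": "arm_command", "data": {"commands": [0,0,0,0,50,0,0,0,0,50,-23,0,0,0,50,-23,0,0,0,50,0,-1.5,45,0,50]}}

```text
clock: 13.88
tool_pos: [0.6239, 0.0605, 0.2369]
orientation: [-136.3, 89.3, -0.8]
force: [0.1, 1.0, -0.6]
opening: 0.0436
```

Call:
{"op": "arm_command", "data": {"commands": [0,-1.5,45,0,50,0,-1.5,45,0,50,0,0,43,0,50,0,0,0,-10.4,50,0,0,0,-10.4,50]}}

```text
clock: 14.5
tool_pos: [0.5267, 0.1602, 0.2369]
orientation: [-148.1, 89.2, 9.4]
force: [-0.2, -0.6, -0.4]
opening: 0.0438
```

Call:
{"op": "arm_command", "data": {"commands": [0,0,0,-10.4,50,0,0,0,-10.4,50]}}

```text
clock: 14.75
tool_pos: [0.5265, 0.1607, 0.2373]
orientation: [-167.1, 89.1, 11.7]
force: [-0.2, -0.2, 0.8]
opening: 0.0434
```

```bash
python3 go.py D 190 178.5
```

```text
t 14.75 tcp [526.5 160.7 237.3] jaw 178.9 j6 -38.9 tilt [0.0151 0.0031] open 43.4
F [-0.15 -0.25  0.83] M [ 0.075  0.001 -0.009] SHIFT [47.3  1.7 -3.4] TURN 0.4
```

Call:
{"op": "arm_command", "data": {"commands": [1,1.7,-3.4,0,50,20,0,0,0,50,20,0,0,0,50,6,0,0,0,50]}}

```text
clock: 15.25
tool_pos: [0.5319, 0.1591, 0.19]
orientation: [-163.5, 89.0, 14.8]
force: [0.3, -0.9, 0.4]
opening: 0.0437
```

```bash
python3 go.py D 190 178.5;python3 - <<'E'
from h import *
s=snapshot("scene"); crop(s,240,140,140,140,4,"pics/sc3.png")
E
```

```text
t 15.25 tcp [531.9 159.1 190. ] jaw 178.3 j6 -39.1 tilt [0.0173 0.0046] open 43.7
F [ 0.3  -0.87  0.43] M [0.088 0.061 0.01 ] SHIFT [0.  0.1 1.3] TURN -0.2
```

View pics/sc3.png

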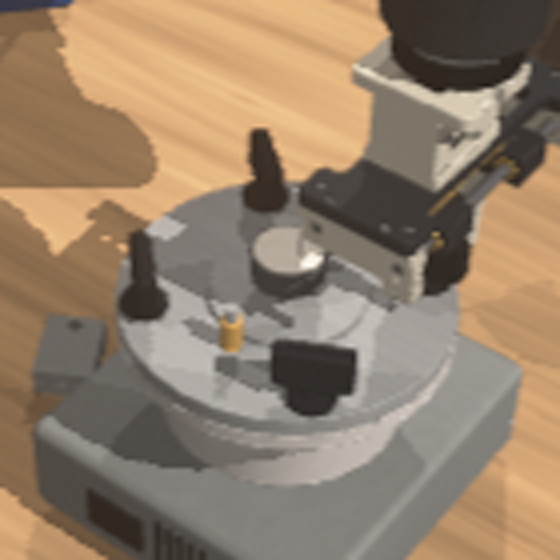

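The picture shows A at (312,370), B at (143,280) and C at (265,170), each turned by about a quarter. The gripper is over D, so I'll grip and turn D.

Call:
{"op": "arm_command", "data": {"commands": [0.3,0,1.3,0,50,0.3,0,0,0,0,0.3,0,0,0,0,0.3,0,0,0,0,0,0,0,0,0]}}

```text
clock: 15.92
tool_pos: [0.5305, 0.1595, 0.1906]
orientation: [-160.3, 88.9, 17.9]
force: [-5.2, 0.4, 0.0]
opening: 0.0141
```

```bash
python3 go.py D 190 178.5
```

```text
t 15.93 tcp [530.5 159.5 190.6] jaw 178.2 j6 -39.3 tilt [0.0178 0.0058] open 14.1
F [-5.21  0.42  0.01] M [ 0.388  2.052 -0.007] SHIFT [ 0.6  0.5 -0.1] TURN -0.3
```

Call:
{"op": "arm_command", "data": {"commands": [0.15,0,0.5,0,0,0.15,0,0,9,0,0.15,0,0,9,0,0.15,0,0,9,0,0.15,0,0,9,0]}}

```text
clock: 16.55
tool_pos: [0.5308, 0.1594, 0.19]
orientation: [-125.2, 88.8, 15.9]
force: [0.7, 0.4, -0.6]
opening: 0.0137
```

Call:
{"op": "arm_command", "data": {"commands": [0.15,0,0,10,0,0.15,0,0,10,0,0.15,0,0,10,0,0.15,0,0,10,0,0.15,0,0,10,0]}}

```text
clock: 17.18
tool_pos: [0.531, 0.1589, 0.1892]
orientation: [-77.1, 88.9, 12.3]
force: [0.3, -0.1, 0.5]
opening: 0.014
```

```bash
python3 go.py C 190 -41
```

```text
t 17.18 tcp [531.  158.9 189.2] jaw 89.5 j6 -128.0 tilt [0.0195 0.0043] open 14.0
F [ 0.32 -0.12  0.5 ] M [-0.065  0.195  0.139] SHIFT [  -1.4    1.9 -127.2] TURN 130.5
```

Call:
{"op": "arm_command", "data": {"commands": [0,0,0,0,50,0,0,0,0,50,-23,0,0,0,50,-23,0,0,0,50,0,0.5,-42,0,50]}}

```text
clock: 17.8
tool_pos: [0.5304, 0.1177, 0.2362]
orientation: [-79.7, 88.8, 10.8]
force: [0.8, -0.5, 0.6]
opening: 0.0436
```

Call:
{"op": "arm_command", "data": {"commands": [0,0.5,-42,0,50,0,0.5,-42,0,50,0,0,0,-10,50,0,0,0,-10,50,0,0,0,-10,50]}}

```text
clock: 18.42
tool_pos: [0.5303, 0.0289, 0.2369]
orientation: [-110.6, 88.7, 11.6]
force: [0.1, 0.2, -0.1]
opening: 0.0438
```

Call:
{"op": "arm_command", "data": {"commands": [0,0,0,-10,50,0,0,0,-9,50]}}

```text
clock: 18.68
tool_pos: [0.5304, 0.0288, 0.2372]
orientation: [-130.4, 88.6, 11.8]
force: [-0.3, 0.3, -0.1]
opening: 0.0437
```

```bash
python3 go.py C 189 139
```

```text
t 18.68 tcp [530.4  28.8 237.2] jaw 142.2 j6 -62.4 tilt [0.0232 0.0049] open 43.7
F [-0.27  0.29 -0.12] M [ 0.148 -0.006  0.038] SHIFT [48.1  0.1  4.5] TURN 3.2
```

Call:
{"op": "arm_command", "data": {"commands": [2,0,4.3,3.2,50,23,0,0,0,50,23,0,0,0,50]}}

```text
clock: 19.05
tool_pos: [0.5297, 0.0322, 0.1902]
orientation: [-126.7, 88.3, 13.0]
force: [0.1, 0.0, 0.2]
opening: 0.0438
```

```bash
python3 go.py C 189 139
```

```text
t 19.05 tcp [529.7  32.2 190.2] jaw 139.7 j6 -65.4 tilt [0.0282 0.0065] open 43.8
F [0.05 0.04 0.15] M [0.082 0.005 0.007] SHIFT [1.2 1.5 1. ] TURN 0.7
```

Call:
{"op": "arm_command", "data": {"commands": [1,1.5,1,0.7,10,0.2,0,0,0,0,0.2,0,0,0,0,0.2,0,0,0,0]}}

```text
clock: 19.55
tool_pos: [0.5282, 0.0314, 0.1895]
orientation: [-127.3, 88.3, 11.9]
force: [2.5, -2.1, -2.5]
opening: 0.0139
```

```bash
python3 go.py C 189 139
```

```text
t 19.55 tcp [528.2  31.4 189.5] jaw 139.2 j6 -66.0 tilt [0.0285 0.006 ] open 13.9
F [ 2.46 -2.15 -2.47] M [-0.322 -0.473 -0.012] SHIFT [ 0.5 -0.1  0.3] TURN 0.2
```

Call:
{"op": "arm_command", "data": {"commands": [0.15,0,0.2,9,0,0.15,0,0,9,0,0.15,0,0,9,0,0.1,0,0,2,0]}}

```text
clock: 20.05
tool_pos: [0.5282, 0.0315, 0.1892]
orientation: [-96.9, 88.3, 12.5]
force: [0.9, -1.0, -0.9]
opening: 0.0136
```

```bash
python3 go.py C 189 139
```

```text
t 20.05 tcp [528.2  31.5 189.2] jaw 109.4 j6 -95.8 tilt [0.0289 0.0064] open 13.6
F [ 0.9  -1.   -0.89] M [-0.119 -0.191  0.122] SHIFT [0.2 0.1 0.2] TURN -29.6
```

Call:
{"op": "arm_command", "data": {"commands": [0.05,0,0,3.5,0,0.05,0,0,3.5,0]}}

```text
clock: 20.3
tool_pos: [0.5281, 0.0316, 0.1891]
orientation: [-89.6, 88.3, 12.6]
force: [0.9, 0.8, -3.3]
opening: 0.0142
```

```bash
python3 go.py C 189 139
```

```text
t 20.3 tcp [528.1  31.6 189.1] jaw 102.2 j6 -103.0 tilt [0.0288 0.0064] open 14.2
F [ 0.94  0.83 -3.29] M [-0.054 -0.482  0.27 ] SHIFT [0.1 0.1 0.1] TURN -36.8
```

Call:
{"op": "arm_command", "data": {"commands": [0.05,0,0,1.5,0]}}

```text
clock: 20.42
tool_pos: [0.5282, 0.0316, 0.1891]
orientation: [-88.1, 88.3, 12.5]
force: [0.9, -1.4, -1.5]
opening: 0.0138
```

```bash
python3 go.py C 189 139; python3 -c "
from plant import *;print(get_obs()['tau'])"
```

```text
t 20.43 tcp [528.2  31.6 189.1] jaw 100.7 j6 -104.5 tilt [0.0289 0.0064] open 13.8
F [ 0.88 -1.36 -1.51] M [-0.128 -0.228  0.314] SHIFT [0.1 0.1 0.1] TURN -38.3
[ -0.18142349 -39.14205194  27.86166787   6.40320897  -0.07219438
  -0.24597648]
```

Call:
{"op": "arm_command", "data": {"commands": [0,0,0,1.5,0]}}

```text
clock: 20.55
tool_pos: [0.5282, 0.0316, 0.1891]
orientation: [-86.7, 88.3, 12.4]
force: [1.7, 0.3, -2.9]
opening: 0.014
```

```bash
python3 go.py C 189 139; python3 -c "
from plant import *;print(get_obs()['tau'][5])"
```

```text
t 20.55 tcp [528.2  31.6 189.1] jaw 99.2 j6 -106.0 tilt [0.0289 0.0064] open 14.0
F [ 1.7   0.26 -2.88] M [-0.112 -0.498  0.46 ] SHIFT [0.1 0.2 0.1] TURN -39.8
-0.07094547618180513
```

C is firm: the moment rose 0.27, 0.31, 0.46 N m over 3° of turn, which matches the stop's stiffness. Next is the opposite knob, A.

Call:
{"op": "arm_command", "data": {"commands": [0,0,0,0,0,0,0,0,0,50,0,0,0,0,50,-20,0,0,0,50,-20,0,0,0,50]}}

```text
clock: 21.18
tool_pos: [0.5265, 0.0312, 0.2295]
orientation: [-86.8, 88.4, 12.4]
force: [0.4, 0.0, -0.4]
opening: 0.0429
```

Call:
{"op": "arm_command", "data": {"commands": [0,-37,25.6,0,50,0,-37,25.6,0,50,0,-37,25.6,0,50,0,-37,25.6,0,50,0,0,0,-10.6,50]}}

```text
clock: 21.8
tool_pos: [0.6613, 0.1599, 0.2385]
orientation: [-95.0, 88.0, 14.9]
force: [-0.4, -1.0, -0.1]
opening: 0.0438
```

Call:
{"op": "arm_command", "data": {"commands": [0,0,0,-10.6,50,0,0,0,-10.6,50,0,0,0,-10.6,50,0,0,0,-10.6,50,0,0,0,-10.6,50]}}

```text
clock: 22.42
tool_pos: [0.662, 0.1609, 0.2379]
orientation: [-148.7, 88.0, 15.0]
force: [0.1, -0.4, 0.6]
opening: 0.0439
```

Call:
{"op": "arm_command", "data": {"commands": [0,0,0,-10.6,50,0,0,0,-10.6,50,0,0,0,-10.6,50,0,0,0,-10.6,50]}}

```text
clock: 22.92
tool_pos: [0.6623, 0.161, 0.2384]
orientation: [169.0, 88.0, 15.7]
force: [0.5, 1.5, 0.1]
opening: 0.0436
```

```bash
python3 go.py A 189 -153.5
```

```text
t 22.93 tcp [662.3 161.  238.4] jaw -153.3 j6 -3.8 tilt [0.0334 0.0094] open 43.6
F [0.52 1.51 0.07] M [0.011 0.101 0.044] SHIFT [49.2  1.9  7.7] TURN 0.2
```

Call:
{"op": "arm_command", "data": {"commands": [3,1.8,7.5,0,50,16,0,0,0,50,16,0,0,0,50,14,0,0,0,50]}}

```text
clock: 23.42
tool_pos: [0.6576, 0.1562, 0.1866]
orientation: [170.5, 88.0, 16.6]
force: [0.9, -0.4, -0.0]
opening: 0.044
```

```bash
python3 go.py A 189 -153.5
```

```text
t 23.43 tcp [657.6 156.2 186.6] jaw -153.8 j6 -4.2 tilt [0.0342 0.0102] open 44.0
F [ 0.95 -0.36 -0.  ] M [0.055 0.137 0.006] SHIFT [-2.4  0.  -0.4] TURN -0.3
```

Call:
{"op": "arm_command", "data": {"commands": [-2.2,0,0,0,10,0,0,0,0,0,0,0,0,0,0,0,0,0,0,0]}}

```text
clock: 23.92
tool_pos: [0.6581, 0.1564, 0.1875]
orientation: [169.8, 88.0, 15.9]
force: [4.9, 1.4, -2.5]
opening: 0.0141
```

Call:
{"op": "arm_command", "data": {"commands": [0.15,0,0,9,0,0.15,0,0,9,0,0.15,0,0,9,0,0.1,0,0,2,0]}}

```text
clock: 24.42
tool_pos: [0.6579, 0.1564, 0.1871]
orientation: [-161.0, 88.0, 15.2]
force: [2.9, 0.1, -1.5]
opening: 0.014
```

```bash
python3 go.py A 189 -153.5
```

```text
t 24.43 tcp [657.9 156.4 187.1] jaw 176.2 j6 -34.2 tilt [0.033 0.009] open 14.0
F [ 2.94  0.09 -1.45] M [-0.03  -0.038  0.125] SHIFT [-1.9  0.  -0.1] TURN -30.3
```

Call:
{"op": "arm_command", "data": {"commands": [0.05,0,0,3,0,0.05,0,0,3,0]}}

```text
clock: 24.68
tool_pos: [0.6579, 0.1563, 0.187]
orientation: [-155.3, 88.1, 14.7]
force: [1.4, 1.4, -2.5]
opening: 0.0139
```

```bash
python3 go.py A 189 -153.5
```

```text
t 24.68 tcp [657.9 156.3 187. ] jaw 170.0 j6 -40.4 tilt [0.0328 0.0086] open 13.9
F [ 1.44  1.38 -2.49] M [-0.049 -0.211  0.171] SHIFT [-2.  -0.  -0.1] TURN -36.5
```

Call:
{"op": "arm_command", "data": {"commands": [0.05,0,0,2.5,0,0.05,0,0,2.5,0]}}

```text
clock: 24.92
tool_pos: [0.6578, 0.1563, 0.1869]
orientation: [-150.6, 88.1, 14.3]
force: [1.8, 1.3, -2.2]
opening: 0.0142
```

```bash
python3 go.py A 189 -153.5
```

```text
t 24.93 tcp [657.8 156.3 186.9] jaw 164.9 j6 -45.5 tilt [0.0326 0.0083] open 14.2
F [ 1.8   1.26 -2.19] M [-0.035 -0.132  0.232] SHIFT [-2.1 -0.  -0.1] TURN -41.6
```

Call:
{"op": "arm_command", "data": {"commands": [0.05,0,0,3,0]}}

```text
clock: 25.05
tool_pos: [0.6578, 0.1563, 0.1869]
orientation: [-147.9, 88.1, 13.9]
force: [2.2, 0.4, -2.1]
opening: 0.014
```

```bash
python3 go.py A 189 -153.5
```

```text
t 25.05 tcp [657.8 156.3 186.9] jaw 161.8 j6 -48.6 tilt [0.0325 0.0081] open 14.0
F [ 2.18  0.39 -2.07] M [-0.157 -0.192  0.394] SHIFT [-2.1 -0.  -0.2] TURN -44.7
```

Call:
{"op": "arm_command", "data": {"commands": [0,0,0,0.7,0]}}

```text
clock: 25.18
tool_pos: [0.6578, 0.1564, 0.1869]
orientation: [-147.6, 88.1, 13.5]
force: [1.3, 0.7, -2.6]
opening: 0.0142
```

```bash
python3 go.py A 189 -153.5
```

```text
t 25.18 tcp [657.8 156.4 186.9] jaw 161.2 j6 -49.3 tilt [0.0324 0.0078] open 14.2
F [ 1.32  0.67 -2.61] M [-0.095 -0.24   0.464] SHIFT [-2.1 -0.  -0.2] TURN -45.3
```

A is firm at about 0.45 N m after 134°. Next is B.

Call:
{"op": "arm_command", "data": {"commands": [0,0,0,0,0,0,0,0,0,50,0,0,0,0,50,-21,0,0,0,50,-21,0,0,0,50]}}

```text
clock: 25.8
tool_pos: [0.6555, 0.1556, 0.2288]
orientation: [-147.9, 88.2, 13.3]
force: [0.4, 0.5, -0.8]
opening: 0.0428
```

Call:
{"op": "arm_command", "data": {"commands": [0,39,-12.5,0,50,0,39,-12.5,0,50,0,39,-12.5,0,50,0,0,0,9,50,0,0,0,9,50]}}

```text
clock: 26.42
tool_pos: [0.6542, 0.0294, 0.2318]
orientation: [-128.0, 87.9, 14.8]
force: [-0.4, -0.2, -0.2]
opening: 0.044
```

Call:
{"op": "arm_command", "data": {"commands": [0,0,0,8,50]}}

```text
clock: 26.55
tool_pos: [0.6541, 0.0289, 0.2322]
orientation: [-119.5, 87.9, 15.0]
force: [1.2, 0.6, 0.4]
opening: 0.0439
```

```bash
python3 go.py B 189 135.1
```

```text
t 26.55 tcp [654.1  28.9 232.2] jaw 134.5 j6 -65.2 tilt [0.036  0.0096] open 43.9
F [1.19 0.56 0.39] M [ 0.099 -0.027 -0.014] SHIFT [43.2  0.6  0.1] TURN -0.6
```

Call:
{"op": "arm_command", "data": {"commands": [14,0.6,0,-0.6,50,14,0,0,0,50,13,0,0,0,50]}}

```text
clock: 26.92
tool_pos: [0.6553, 0.0289, 0.1895]
orientation: [-120.0, 87.8, 15.5]
force: [-0.6, -0.6, -0.6]
opening: 0.0439
```

Call:
{"op": "arm_command", "data": {"commands": [0,0,0,0,10,0.2,0,0,0,0,0.2,0,0,0,0,0.2,0,0,0,0]}}

```text
clock: 27.42
tool_pos: [0.6551, 0.0288, 0.1874]
orientation: [-120.7, 87.9, 14.9]
force: [1.6, -1.3, 0.2]
opening: 0.014
```

```bash
python3 go.py B 189 135.1
```

```text
t 27.43 tcp [655.1  28.8 187.4] jaw 135.6 j6 -64.1 tilt [0.0354 0.0094] open 14.0
F [ 1.6  -1.32  0.18] M [-0.178 -0.239 -0.052] SHIFT [-1.6 -0.3  0. ] TURN 0.5
```

Call:
{"op": "arm_command", "data": {"commands": [0.15,0,0,9,0,0.15,0,0,9,0,0.15,0,0,9,0,0.1,0,0,3,0]}}

```text
clock: 27.92
tool_pos: [0.6548, 0.0293, 0.1871]
orientation: [-88.3, 87.9, 16.4]
force: [-0.6, 0.0, -1.2]
opening: 0.0139
```

```bash
python3 go.py B 189 135.1
```

```text
t 27.93 tcp [654.8  29.3 187.1] jaw 104.7 j6 -95.1 tilt [0.0355 0.0105] open 13.9
F [-0.6   0.01 -1.2 ] M [-0.139 -0.11   0.123] SHIFT [-1.9 -0.3 -0.4] TURN -30.4
```

Call:
{"op": "arm_command", "data": {"commands": [0.05,0,0,3,0,0.05,0,0,3,0]}}

```text
clock: 28.18
tool_pos: [0.6548, 0.0294, 0.187]
orientation: [-81.8, 87.9, 16.6]
force: [1.1, 0.1, -2.8]
opening: 0.0138
```

```bash
python3 go.py B 189 135.1
```

```text
t 28.18 tcp [654.8  29.4 187. ] jaw 98.5 j6 -101.2 tilt [0.0357 0.0106] open 13.8
F [ 1.11  0.14 -2.83] M [-0.098 -0.232  0.076] SHIFT [-2.  -0.4 -0.5] TURN -36.6
```

Call:
{"op": "arm_command", "data": {"commands": [0.05,0,0,3,0,0.05,0,0,3,0]}}

```text
clock: 28.42
tool_pos: [0.6549, 0.0295, 0.1869]
orientation: [-75.7, 87.9, 16.6]
force: [0.4, 0.4, -1.6]
opening: 0.0138
```

```bash
python3 go.py B 189 135.1
```

```text
t 28.43 tcp [654.9  29.5 186.9] jaw 92.3 j6 -107.4 tilt [0.0358 0.0107] open 13.8
F [ 0.45  0.45 -1.62] M [-0.155 -0.213  0.129] SHIFT [-2.1 -0.4 -0.5] TURN -42.8
```

Call:
{"op": "arm_command", "data": {"commands": [0.05,0,0,3,0,0.05,0,0,3,0]}}

```text
clock: 28.68
tool_pos: [0.6548, 0.0296, 0.1869]
orientation: [-69.6, 87.9, 16.5]
force: [0.6, 0.4, -1.5]
opening: 0.0137
```

```bash
python3 go.py B 189 135.1
```

```text
t 28.68 tcp [654.8  29.6 186.9] jaw 86.2 j6 -113.6 tilt [0.0359 0.0106] open 13.7
F [ 0.62  0.44 -1.54] M [-0.249 -0.213  0.318] SHIFT [-2.1 -0.5 -0.6] TURN -48.9
```

Call:
{"op": "arm_command", "data": {"commands": [0.05,0,0,1.5,0]}}

```text
clock: 28.8
tool_pos: [0.6549, 0.0296, 0.1869]
orientation: [-68.3, 87.9, 16.3]
force: [1.1, 0.2, -1.3]
opening: 0.0139
```

```bash
python3 go.py B 189 135.1
```

```text
t 28.8 tcp [654.9  29.6 186.9] jaw 84.7 j6 -115.1 tilt [0.036  0.0105] open 13.9
F [ 1.14  0.16 -1.33] M [-0.322 -0.178  0.46 ] SHIFT [-2.1 -0.4 -0.6] TURN -50.4
```

B is firm: 0.32, then 0.46 N m for 1.5°. Now the last knob, D.

Call:
{"op": "arm_command", "data": {"commands": [0,0,0,0,0,0,0,0,0,50,0,0,0,0,50,-21,0,0,0,50,-21,0,0,0,50]}}

```text
clock: 29.42
tool_pos: [0.6526, 0.0291, 0.2286]
orientation: [-67.6, 88.0, 17.1]
force: [0.2, -0.1, 0.2]
opening: 0.0427
```

Call:
{"op": "arm_command", "data": {"commands": [0,33,29,0,50,0,33,29,0,50,0,33,29,0,50,0,33,29,0,50,0,0,0,-10.6,50]}}

```text
clock: 30.05
tool_pos: [0.5303, 0.1604, 0.2288]
orientation: [-76.0, 87.6, 19.3]
force: [0.6, 0.3, 0.5]
opening: 0.0439
```

Call:
{"op": "arm_command", "data": {"commands": [0,0,0,-10.6,50,0,0,0,-10.6,50,0,0,0,-10.6,50,0,0,0,-10.6,50,0,0,0,-10.6,50]}}

```text
clock: 30.68
tool_pos: [0.5297, 0.1619, 0.2309]
orientation: [-127.2, 87.4, 21.9]
force: [-0.1, 0.3, -1.3]
opening: 0.0439
```

Call:
{"op": "arm_command", "data": {"commands": [0,0,0,-10.6,50,0,0,0,-10.6,50,0,0,0,-10.6,50,0,0,0,-10.6,50,0,0,0,-10.6,50]}}

```text
clock: 31.3
tool_pos: [0.5299, 0.1622, 0.2325]
orientation: [-179.1, 87.2, 23.7]
force: [-0.0, -0.0, -0.1]
opening: 0.0438
```

Call:
{"op": "arm_command", "data": {"commands": [0,0,0,-10.6,50,0,0,0,-10.6,50,0,0,0,-10.6,50,0,0,0,-10.6,50,0,0,0,-10.6,50]}}

```text
clock: 31.92
tool_pos: [0.5301, 0.1624, 0.2341]
orientation: [128.7, 87.1, 25.3]
force: [1.0, -1.0, 0.1]
opening: 0.0441
```

```bash
python3 go.py D 189 -90.5
```

```text
t 31.93 tcp [530.1 162.4 234.1] jaw -103.4 j6 38.5 tilt [0.0464 0.0219] open 44.1
F [ 1.04 -1.03  0.05] M [-0.074  0.158 -0.014] SHIFT [45.  -0.5  4.7] TURN -12.9
```

Call:
{"op": "arm_command", "data": {"commands": [2,0.3,4.4,-6.5,50,14,0,0,-6.4,50,14,0,0,0,50,12,0,0,0,50]}}

```text
clock: 32.42
tool_pos: [0.5322, 0.1596, 0.1927]
orientation: [116.7, 86.8, 26.5]
force: [-0.1, -0.6, 0.2]
opening: 0.0441
```

```bash
python3 go.py D 189 -90.5
```

```text
t 32.42 tcp [532.2 159.6 192.7] jaw -90.2 j6 52.1 tilt [0.05   0.0249] open 44.1
F [-0.13 -0.63  0.21] M [-0.076  0.144  0.01 ] SHIFT [ 3.6 -1.8  0.7] TURN 0.3
```

Call:
{"op": "arm_command", "data": {"commands": [4,-0.9,0.3,0,50,0.3,0,0,0,0,0.2,0,0,0,0,0.2,0,0,0,0,0,0,0,0,0]}}

```text
clock: 33.05
tool_pos: [0.5315, 0.1592, 0.1874]
orientation: [116.3, 86.9, 25.9]
force: [-0.2, -0.2, -1.3]
opening: 0.0137
```

```bash
python3 go.py D 189 -90.5
```

```text
t 33.05 tcp [531.5 159.2 187.4] jaw -90.4 j6 51.8 tilt [0.0494 0.024 ] open 13.7
F [-0.17 -0.18 -1.32] M [-0.594  0.028  0.002] SHIFT [-1.7 -0.8  0.2] TURN 0.1
```

Call:
{"op": "arm_command", "data": {"commands": [0.15,0,0,9,0,0.15,0,0,9,0,0.15,0,0,9,0,0.1,0,0,3,0]}}

```text
clock: 33.55
tool_pos: [0.5314, 0.159, 0.187]
orientation: [146.1, 86.9, 24.8]
force: [-0.3, 1.0, -0.5]
opening: 0.0139
```

```bash
python3 go.py D 189 -90.5
```

```text
t 33.55 tcp [531.4 159.  187. ] jaw -121.3 j6 20.9 tilt [0.0492 0.0228] open 13.9
F [-0.3   1.03 -0.53] M [-0.465  0.182  0.191] SHIFT [-2.  -0.7  0.3] TURN -30.8
```

Call:
{"op": "arm_command", "data": {"commands": [0.05,0,0,2.5,0,0.05,0,0,2.5,0]}}

```text
clock: 33.8
tool_pos: [0.5314, 0.1589, 0.187]
orientation: [150.5, 86.9, 24.1]
force: [-0.3, 0.4, -0.1]
opening: 0.0139
```

```bash
python3 go.py D 189 -90.5
```

```text
t 33.8 tcp [531.4 158.9 187. ] jaw -126.4 j6 15.7 tilt [0.049  0.0219] open 13.9
F [-0.35  0.36 -0.05] M [-0.512  0.051  0.11 ] SHIFT [-2.1 -0.6  0.3] TURN -35.9
```

Call:
{"op": "arm_command", "data": {"commands": [0.05,0,0,3,0,0.05,0,0,3,0]}}

```text
clock: 34.05
tool_pos: [0.5314, 0.1588, 0.1869]
orientation: [155.9, 86.9, 23.3]
force: [0.4, 0.5, -1.2]
opening: 0.0142
```

```bash
python3 go.py D 189 -90.5
```

```text
t 34.05 tcp [531.4 158.8 186.9] jaw -132.5 j6 9.6 tilt [0.0489 0.0211] open 14.2
F [ 0.38  0.55 -1.22] M [-0.532  0.007  0.166] SHIFT [-2.1 -0.6  0.3] TURN -42.0
```

Call:
{"op": "arm_command", "data": {"commands": [0.05,0,0,2.5,0,0.05,0,0,2.5,0]}}

```text
clock: 34.3
tool_pos: [0.5313, 0.1588, 0.1869]
orientation: [160.1, 87.0, 22.4]
force: [1.2, 0.5, -1.2]
opening: 0.0137
```

```bash
python3 go.py D 189 -90.5
```

```text
t 34.3 tcp [531.3 158.8 186.9] jaw -137.7 j6 4.4 tilt [0.0487 0.0201] open 13.7
F [ 1.17  0.51 -1.23] M [-0.486  0.109  0.151] SHIFT [-2.2 -0.6  0.3] TURN -47.2
```

Call:
{"op": "arm_command", "data": {"commands": [0.05,0,0,2.5,0,0.05,0,0,2.5,0]}}

```text
clock: 34.55
tool_pos: [0.5313, 0.1587, 0.1868]
orientation: [164.1, 87.0, 21.4]
force: [1.7, -0.2, -0.6]
opening: 0.0138
```

```bash
python3 go.py D 189 -90.5
```

```text
t 34.55 tcp [531.3 158.7 186.8] jaw -142.7 j6 -0.7 tilt [0.0484 0.019 ] open 13.8
F [ 1.69 -0.18 -0.64] M [-0.643 -0.01   0.389] SHIFT [-2.2 -0.6  0.3] TURN -52.2
```

Call:
{"op": "arm_command", "data": {"commands": [0.02,0,0,0.8,0]}}

```text
clock: 34.67
tool_pos: [0.5313, 0.1587, 0.1869]
orientation: [164.4, 87.0, 20.9]
force: [0.6, 1.2, -0.5]
opening: 0.0142
```

```bash
python3 go.py D 189 -90.5
```

```text
t 34.67 tcp [531.3 158.7 186.9] jaw -143.5 j6 -1.5 tilt [0.0484 0.0185] open 14.2
F [ 0.57  1.18 -0.54] M [-0.516  0.084  0.494] SHIFT [-2.2 -0.6  0.3] TURN -53.0
```

Call:
{"op": "arm_command", "data": {"commands": [0,0,0,0,0,0,0,0,0,50,0,0,0,0,50,-20,0,0,0,50,-20,0,0,0,50]}}

```text
clock: 35.3
tool_pos: [0.5286, 0.1577, 0.2264]
orientation: [165.0, 87.2, 21.5]
force: [0.1, -0.4, 0.7]
opening: 0.0426
```

Call:
{"op": "arm_command", "data": {"commands": [-30,0,0,0,50,-20,-30,-22,0,50,0,-40,-30,0,50,0,-40,-30,0,50,0,-40,-30,0,50]}}

```text
clock: 35.92
tool_pos: [0.5284, 0.3464, 0.2864]
orientation: [169.0, 86.7, 25.2]
force: [1.0, -0.6, 0.1]
opening: 0.0439
```

Call:
{"op": "arm_command", "data": {"commands": [0,0,0,0,50,0,0,0,0,50]}}

```text
clock: 36.17
tool_pos: [0.528, 0.3494, 0.2854]
orientation: [169.1, 86.8, 25.4]
force: [-0.8, -0.1, 0.3]
opening: 0.0436
```

```bash
python3 go.py D 189 -90.5; python3 - <<'E'
from fit import *
s=snapshot("top"); crop(s,100,120,250,150,3,"pics/top4.png")
s2=snapshot("scene"); crop(s2,220,160,180,140,4,"pics/sc4.png")
S=np.load("s.npy",allow_pickle=True)
for n,p in dict(A=(.658,.157),B=(.655,.030),C=(.528,.0325),D=(.531,.160)).items():
    r=fit(s,*p); print(n,(r[0][:2]*1e3).round(1),np.degrees(r[0][2]).round(1)%180,r[1].round(1))
# bystander shift check
for a,b in ((S[0],s),(S[1],s2)):
    d=np.abs(a["frame"].astype(int)-b["frame"]).max(2)>60; ys,xs=np.nonzero(d); print(d.sum(), np.histogram2d(ys,xs,bins=[np.arange(0,421,60),np.arange(0,561,80)])[0].astype(int).tolist())
E
```

```text
t 36.17 tcp [528.  349.4 285.4] jaw -143.7 j6 -16.2 tilt [0.0505 0.024 ] open 43.6
F [-0.85 -0.09  0.25] M [-0.068  0.174  0.006] SHIFT [ 91.8 154.  115.7] TURN -53.2
A [657.7 157.3] 76.1 41.2
B [656.   30.2] 2.7 26.1
C [527.8  33.6] 17.0 10.0
D [530.7 160.6] 133.4 19.0
15236 [[0, 0, 0, 0, 0, 0, 0], [0, 0, 0, 0, 0, 0, 0], [0, 0, 77, 49, 29, 0, 0], [3285, 930, 106, 68, 101, 36, 0], [2062, 1136, 3, 12, 50, 41, 0], [7, 886, 1439, 1485, 47, 186, 68], [268, 307, 933, 1036, 247, 342, 0]]
15326 [[0, 0, 0, 0, 32, 31, 1], [0, 0, 228, 747, 473, 2467, 416], [0, 0, 623, 1854, 1024, 2726, 7], [0, 0, 860, 906, 712, 2078, 125], [0, 0, 0, 11, 5, 0, 0], [0, 0, 0, 0, 0, 0, 0], [0, 0, 0, 0, 0, 0, 0]]
```

View pics/sc4.png

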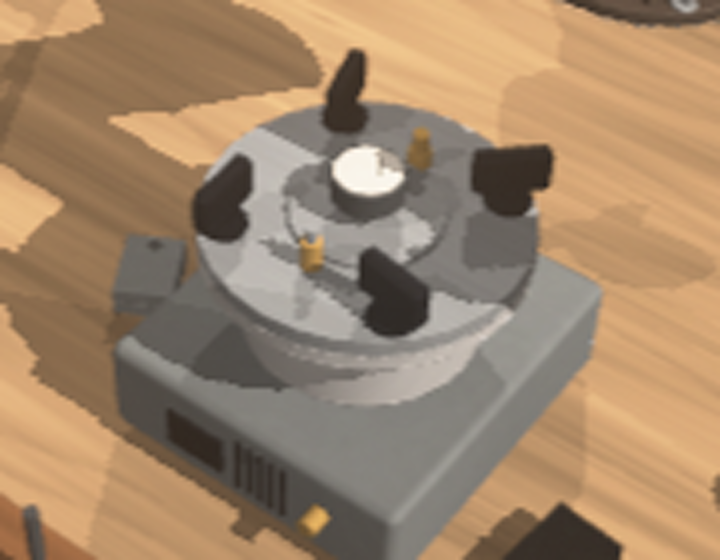

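View pics/top4.png

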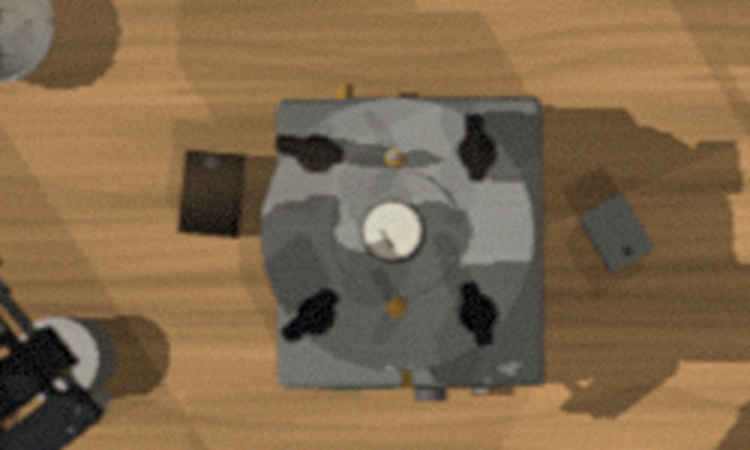

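The top view shows all four knobs turned, with the moulds at (212,193) and (615,232) and the tin at (70,360) in place. The arm is well clear above the tin. The blades sprang back about 5-8° on release, consistent with about 0.4-0.5 N m of wind-up, so I'm handing in.

```bash
python3 -c "
from plant import *
print(close_job())"
```

```text
the job is handed in; nothing more can be done
None
```

I snugged all four wing knobs to their stops in two star-order rounds and handed the job in at about 36 s of the 72 s allowed. No verdict was reported.

The four knobs below are labelled by position, because I did not work out which one is knob 0. A and C are opposite each other, as are B and D. Both rounds went C, A, B, D: about 89° each in the first, then on to the stop in the second.

| Knob | Total turn | Final moment |
|---|---|---|
| C (near right) | about 129° | 0.46 N m |
| A (far left) | about 134° | 0.46 N m |
| B (far right) | about 141° | 0.46 N m |
| D (near left) | about 142° | 0.49 N m |

- **At the stop:** on each knob the moment climbed steeply over the last few degrees, roughly at the stop's 0.07 N m per degree. On release the blades sprang back about 5 to 8°, which also fits about 0.4 to 0.5 N m. The sensor noise is about ±0.04 N m, so D's reading sits close to the 0.5 N m upper end.
- **Surroundings:** the two moulds and the tin look unmoved in the last pictures. The file was outside the last crops, so I did not check it closely, but the arm never went near it. Contact forces I read were under about 7 N, and the arm was clear when I handed in.
- **What was not ideal:** the tool slowly leaned over, reaching about 3° by the end, because the moves offered no way to correct it; the side forces stayed small. I did not measure the lid's level or seating directly. That rests on all four knobs being on their stops.

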